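# Put two long pipe nipples away in a divided carton, feeling for the empty cells

### The arm

A 6-joint arm with a two-finger parallel gripper is mounted at the origin on the work surface. World frame = base frame: x ahead of the robot, y to its left, z up, the work surface at z = 0. Lengths are in m, angles in rad, forces in N, time in s.
With the tool pointing down it reaches from about 0.35 to 0.8 m from the base axis. Payload 7.3 kg.
Tool frame: the origin (TCP) lies midway between the tips of the shut fingers; the grasp point (between the pads) lies ctrl.pinch_z behind it (ctrl.pinch_z is the distance from the TCP to the grasp point, in m); z points along the fingers, y is the direction in which the jaws open and shut (so a half turn about z gives the same grasp; the last joint's range is limited). The gripper opens to 85 mm and grips with 20 to 120 N. Pads are 22 mm wide; open, the fingers measure 114 mm over their backs; the gripper's body (76 mm by 85 mm) begins 54 mm behind the grasp point. The pads swing forward as they close: fully open they stand 13 mm farther back than shut.
Start: joints at [-1.316, 0.342, 1.524, -0, 1.275, -0.146], TCP at [0.205, -0.483, 0.207] pointing down, gripper open.
Joint ranges: [-2.53, 2.53], [-0.77, 2.02], [0.04, 2.7], [-1, 4.14], [0.28, 2.66], [-3.11, 3.11]. Speed limits (rad/s): [2.57, 2.57, 3.14, 3.14, 3.14, 3.14].

### API

Orientations are given as a unit quaternion [w, x, y, z].
In Python, from bench import ctrl gives the robot as it stands.
- The arm moves only by the tool servo_tool, never from a script. Its argument "moves" is a list of rows, each an object with "xyz": the shift along the tool's x, y, z in mm, a list of three; "angular": the turn, a rotation vector about the tool's x, y, z in rad, a list of three; "jaw": the closure, from 0 (fully open) to 1 (shut). In form: [{"xyz": [x, y, z], "angular": [rx, ry, rz], "jaw": jaw}, ...]. A call has 1 to 10 rows; each row shifts and turns the commanded pose from where the row before left it, along the tool's axes as they then stand; what a row does not reach is not made up. A row lasts 1/10 s, in which the tool goes at most 50 mm and 8.59 degrees, less where a joint would pass 70% of its speed; a pose out of reach is approached as far as the arm can. A call is refused whole if a number of a shift passes 50 or a number of a turn 0.15, either way. A call with a gripper value outside its range is refused whole. The fingers move at their own pace and stop on an object; "newtons" is the grip in N (left out, the last holds). Time passes only in rows, so rows that do not move let the fingers close. It gives the time, the measured TCP pose, the force and the opening at its end, in the units of the state.
- ctrl.sense(): the state, without advancing time (a new reading comes with each control period).
- ctrl.snapshot(name): name is "scene" or "side" or "wrist"; returns the picture (400x640x3 uint8, red, green, blue); there is no depth.
- ctrl.camera_model(name): a dict with "K" (3x3 intrinsics, pixels), "rvec" (rotation vector, rad) and "tvec" (3), from world to camera coordinates, as OpenCV has them; the wrist camera has in their place "mount" (4x4, takes a point from camera to tool coordinates, whose origin is the TCP and whose axes are the flange's). Camera axes: x right, y down, z forward; pixel columns grow to the right and rows downward; lengths in m; the calibration is good to about 2 mm. A picture is of the moment at which its call begins: read the wrist's pose just before it. camera_model takes no time and is no camera call.
- ctrl.close_job(): hands the job in, once; it reports no verdict.
The state is a dict: "time": time; "joint_positions": joint angles; "qvel": joint speeds; "joint_efforts": joint torques, N m; "eef_pos": TCP position; "tool_rot": TCP orientation; "ft_force": force on the tool from outside, world axes, zero at the start; "wrist_torque": the same for the moment, N m; "finger_gap": finger opening in m.
Only numpy, scipy, OpenCV 4.12 (cv2) and the standard library are available. Lean on these libraries where they do the work, as an engineer would, in place of code of your own. Each camera call takes 0.05 s, during which the arm holds its last target.

### The job

Put the two long white pipe nipples standing on the bench away in the tilted divided carton, one to a cell, each slid right down to the bottom of its cell. Most cells already hold a short nipple sunk out of sight, so lower the long one in to feel whether the cell is free, and if it stops early take it out and try another cell. Lower them rather than drop them, and leave the other things on the bench where they are.

Things in the scene. Friction and masses are not known exactly. Their poses are not given: they have to be found in the camera images.
- carton: Open cardboard carton of 2 x 3 deep cells, fixed on a tilt stand; 100 (x) by 148 (y) by 129 mm (z). Origin: centre of its underside. z: along the cells, out of their mouths, leaning 40 degrees from vertical to the robot's left; y: level, along the 3 columns; x: up the slope, to the right. Cell centres x -24, +24, y -48, 0, +48 mm; cells 44 mm square, walls 4 mm; floors at z 4 mm, rim at z 129 mm.
- carton_mouth (a point): Centre of the carton's open face, level with the rim (axes as the carton's). Two of the six cells are empty, differing from run to run; the other four each hold a short nipple, 33 mm across, 36 mm tall, standing on the cell floor, too deep to see from the side or above, too thick to pass: a long nipple stops there 36 mm short of the floor. One that is home sticks out 55 mm past the rim.
- riser_1_mid (a point): One of two alike long nipples: straight white plastic pipe, 33 mm in diameter, 180 mm long, about 0.13 kg, threaded at both ends, no top or bottom. Stands on end on the bench at the start. The point is its centre, half-way along; its z axis runs along the pipe (up at the start).
- riser_2_mid (a point): The other long nipple, the same in every way; the point is its centre, half-way along, its z axis along the pipe.
- elbow_mid (a point): Bystander: white pipe elbow lying flat, legs 40 mm long and 43 mm thick; the point is at its corner, half-way up.
- tee_mid (a point): Bystander: white pipe tee lying flat, 84 mm by 62 mm, 43 mm thick; the point is where its branches meet.
- coupling_mid (a point): Bystander: short white coupling (sleeve) standing on end, 43 mm across, 55 mm tall; the point is its centre.
- tape_mid (a point): Bystander: small roll of white thread tape lying flat, 56 mm across, 13 mm high; the point is its centre.
- cutter_mid (a point): Bystander: grey box cutter lying flat, 125 mm long, 30 mm wide, 15 mm high; the point is the middle of its handle.
- marker_mid (a point): Bystander: grey marker pen lying flat, 110 mm long, 15 mm thick; the point is its middle.

How it is judged:
At the end, for the whole second after the job is handed in: Both long nipples stand in cells of the carton, each with its lower end within 12 mm of the cell floor and within 0.25 rad of the cells' direction, released and at rest (z of riser_1_mid in the frame of carton between 0.084 and 0.106 m and x of riser_1_mid in the frame of carton between -0.048 and 0.048 m and y of riser_1_mid in the frame of carton between -0.072 and 0.072 m and angle between the z axis of each of riser_1_mid, riser_2_mid and the z axis of carton, either way round below 0.25 rad and linear speed of each of riser_1, riser_2 below 0.02 m/s and z of riser_2_mid in the frame of carton between 0.084 and 0.106 m and x of riser_2_mid in the frame of carton between -0.048 and 0.048 m and y of riser_2_mid in the frame of carton between -0.072 and 0.072 m); the robot touches nothing.
It fails at once if a long nipple is dropped or knocked over (faster than 0.7 m/s with no finger on it) ((contact force between the fingers and riser_1 below 0.2 N and linear speed of riser_1 above 0.7 m/s) or (contact force between the fingers and riser_2 below 0.2 N and linear speed of riser_2 above 0.7 m/s)).
It fails at once if another thing on the bench is moved more than 40 mm (distance of any of elbow_mid, tee_mid, coupling_mid, tape_mid, cutter_mid, marker_mid from where it was at the start of the episode above 0.04 m).
It also fails if it takes over 69 s, if anything falls off the work surface, if the arm or the gripper's body presses on something with over 40 N, if the wrist force passes 120 N, or if a joint passes its speed limit or range.

## Working session

There is one attempt and no reset: what is moved stays moved. The work goes in short steps, Python scripts to look and compute and a tool call to move; the robot and the scene stay as the last step left them, time stands still between calls to the robot, and variables do not carry over. Pictures are saved under pics/ and viewed, and the job is handed in when it is done.

Besides the shell and the picture viewer there is one more tool, called after ">>>" as a command line: name --argument value ..., lists and objects as JSON in quotes. servo_tool: Moves the arm, as the interface text tells. Its arguments: {"type":"object","properties":{"moves":{"type":"array"},"newtons":{"type":"number"}},"required":["moves"]}

```bash
ls; mkdir -p pics
python3 - <<'E'
from bench import ctrl
import cv2
s=ctrl.sense(); print(s, ctrl.pinch_z)
for n in ["scene","side","wrist"]:
    im=ctrl.snapshot(n); cv2.imwrite(f"pics/{n}0.png",im[:,:,::-1]); print(n,ctrl.camera_model(n))
E
```

```text
pics
{'time': 0.0, 'joint_positions': array([-1.31599741e+00,  3.42689971e-01,  1.52505789e+00,  2.04071179e-05,
        1.27542074e+00, -1.46003514e-01]), 'qvel': array([ 2.15378611e-03, -1.12656812e-04,  2.92976630e-03,  1.00777603e-03,
        6.14356094e-04, -3.37467804e-05]), 'joint_efforts': array([-4.78462389e-04, -4.33672428e+01, -2.46013749e+01, -1.60999198e-04,
        7.85846030e-03,  3.04411378e-05]), 'eef_pos': array([ 0.20473931, -0.48292837,  0.20602874]), 'tool_rot': array([-7.87337874e-04,  9.79987079e-01,  1.99059550e-01, -3.30978787e-05]), 'ft_force': array([-0.3813086 ,  0.09345712,  0.35741278]), 'wrist_torque': array([ 0.01015132,  0.00721535, -0.03827749]), 'finger_gap': 0.08588740460838556} 0.0187
scene {'K': array([[401.701926  ,   0.        , 320.45613266],
       [  0.        , 401.701926  , 202.33621209],
       [  0.        ,   0.        ,   1.        ]]), 'rvec': array([ 0.75741695,  2.60687211, -1.11259059]), 'tvec': array([ 0.42021536, -0.08147716,  1.42418096])}
side {'K': array([[442.33050001,   0.        , 325.74505815],
       [  0.        , 442.33050001, 197.0570476 ],
       [  0.        ,   0.        ,   1.        ]]), 'rvec': array([ 2.13008348, -0.2856759 ,  0.14871787]), 'tvec': array([-0.45578393,  0.1624248 ,  1.14774625])}
wrist {'K': array([[278.28453341,   0.        , 313.13635231],
       [  0.        , 278.28453341, 203.87819481],
       [  0.        ,   0.        ,   1.        ]]), 'mount': array([[ 1.17855071e-04, -9.58586990e-01, -2.84799873e-01,
         7.15965123e-02],
       [ 9.99999826e-01,  2.77672496e-04, -5.20780398e-04,
         1.37236739e-04],
       [ 5.78294406e-04, -2.84799762e-01,  9.58586856e-01,
        -1.68093775e-01],
       [ 0.00000000e+00,  0.00000000e+00,  0.00000000e+00,
         1.00000000e+00]])}
```

View pics/scene0.png

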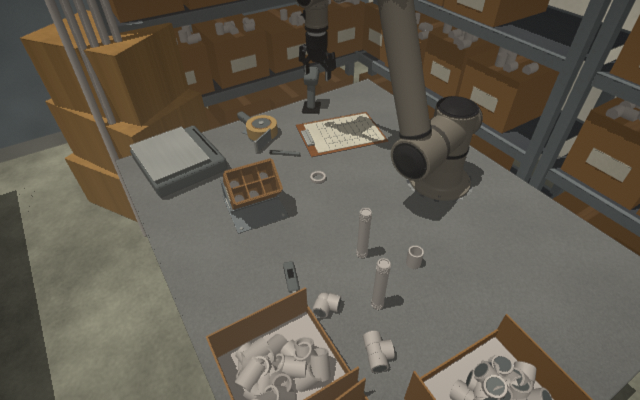

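View pics/side0.png

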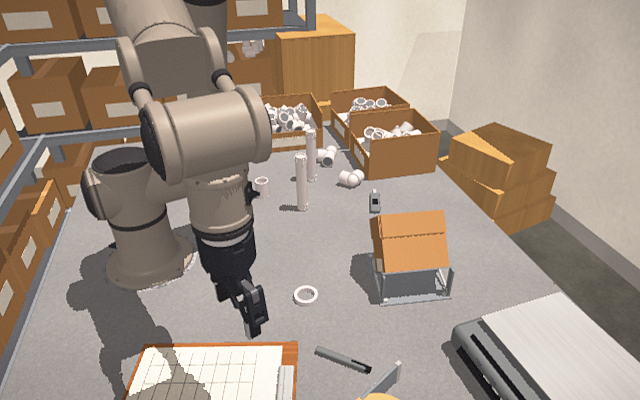

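View pics/wrist0.png

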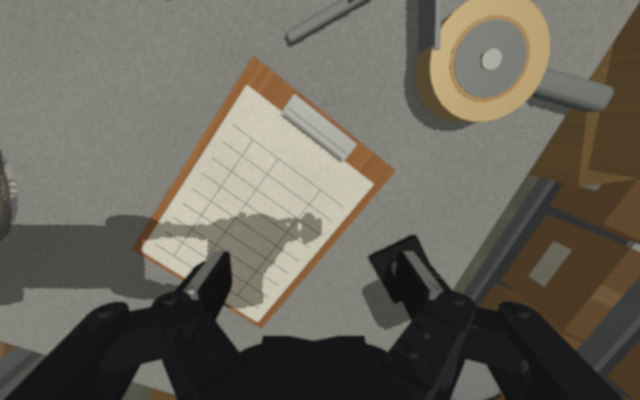

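The scene view shows two tall pipes at about (364,232) and (381,285), and the carton's mouth at about (252,183). The side view shows the pipes at about (301,182) and (311,155), and the carton at about (412,245). Next I'll zoom in.

Run:
```python
import cv2,numpy as np
a=cv2.imread("pics/scene0.png");b=cv2.imread("pics/side0.png")
c1=cv2.resize(a[150:240,210:300],None,fx=6,fy=6,interpolation=cv2.INTER_CUBIC)
cv2.imwrite("pics/z1.png",c1)
cv2.imwrite("pics/z2.png",cv2.resize(a[195:320,340:440],None,fx=4.5,fy=4.5,interpolation=cv2.INTER_CUBIC))
cv2.imwrite("pics/z3.png",cv2.resize(b[200:310,355:465],None,fx=5,fy=5,interpolation=cv2.INTER_CUBIC))
cv2.imwrite("pics/z4.png",cv2.resize(b[120:220,240:370],None,fx=5,fy=5,interpolation=cv2.INTER_CUBIC))
```

```text
(no output)
```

View pics/z1.png

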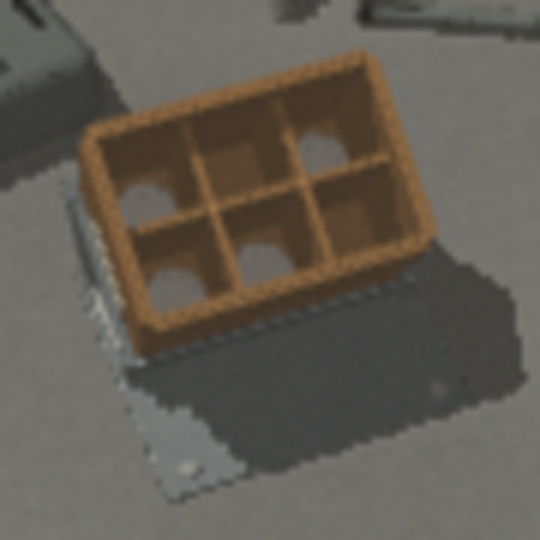

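View pics/z2.png

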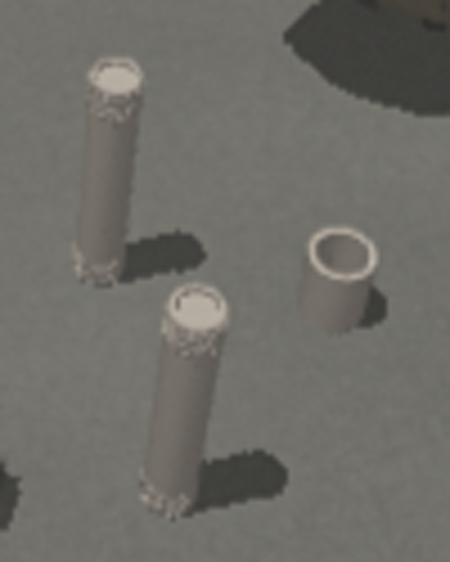

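View pics/z3.png

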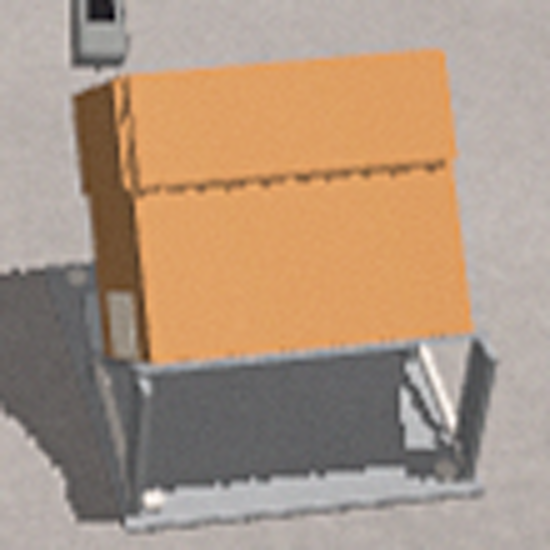

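View pics/z4.png

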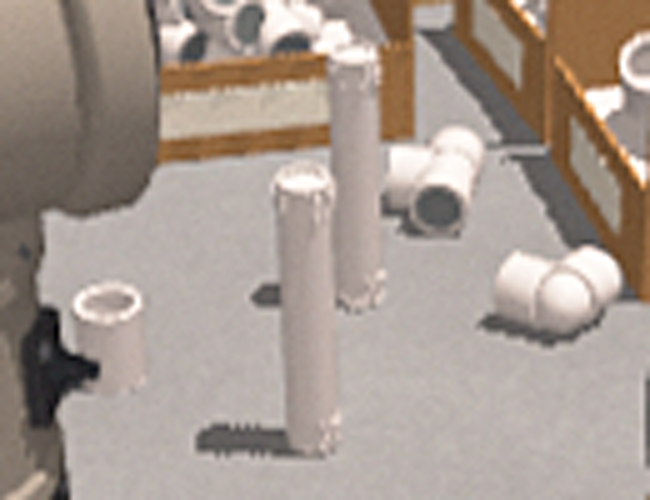

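```bash
cat > h.py <<'E'
import numpy as np, cv2
from bench import ctrl
from scipy.spatial.transform import Rotation as R
def cam(n):
    m=ctrl.camera_model(n); Rm=cv2.Rodrigues(np.array(m["rvec"]))[0]; return np.array(m["K"]),Rm,np.array(m["tvec"])
def ray(n,uv):
    K,Rm,t=cam(n); d=Rm.T@np.linalg.inv(K)@np.array([uv[0],uv[1],1.]); return -Rm.T@t, d/np.linalg.norm(d)
def onz(n,uv,z):
    o,d=ray(n,uv); return o+d*(z-o[2])/d[2]
def tri(uvs,names=("scene","side")):
    A=np.zeros((3,3));b=np.zeros(3);rs=[]
    for n,uv in zip(names,uvs):
        o,d=ray(n,uv);P=np.eye(3)-np.outer(d,d);A+=P;b+=P@o;rs.append((o,d))
    p=np.linalg.solve(A,b); return p,[np.linalg.norm((np.eye(3)-np.outer(d,d))@(p-o)) for o,d in rs]
def proj(n,p):
    K,Rm,t=cam(n); q=(Rm@np.atleast_2d(p).T).T+t; q=q@K.T; return q[:,:2]/q[:,2:]
E
python3 - <<'E'
from h import *
np.set_printoptions(precision=4,suppress=True)
print(ray("scene",(320,200)),ray("side",(320,200)))
def cr(u,s,x0,y0): return ((u[0]+.5)/s-.5+x0,(u[1]+.5)/s-.5+y0)
S=lambda u:cr(u,4.5,340,195); D=lambda u:cr(u,5,240,120)
# riser tops / bottoms
for nm,ts,bs in [("A",(116,78),(98,268)),("B",(197,306),(167,498))]:
    print(nm,onz("scene",S(ts),.18),onz("scene",S(bs),0.0))
for nm,ts,bs in [("A",(305,180),(312,440)),("B",(354,58),(362,295))]:
    print(nm,onz("side",D(ts),.18),onz("side",D(bs),0.0))
print("coup",onz("scene",S((343,253)),.055))
C=lambda u:cr(u,6,210,150); E=lambda u:cr(u,5,355,200)
TL,TR,BR,BL=map(C,[(85,128),(373,52),(435,240),(143,328)])
for z in (.12,.16,.2): print(z,[onz("scene",p,z) for p in (TL,TR,BR,BL)])
print(E((125,78)),E((443,50)))
for a in (TL,TR,BR,BL):
  for b in (E((125,78)),E((443,50))): print(tri([a,b]))
E
```

```text
(array([0.9233, 0.6976, 0.934 ]), array([-0.3782, -0.6174, -0.6897])) (array([ 0.2151, -0.9647,  0.758 ]), array([ 0.203 ,  0.8108, -0.549 ]))
A [0.4335 0.126  0.18  ] [0.4316 0.1239 0.    ]
B [0.498  0.2824 0.18  ] [0.4994 0.2843 0.    ]
A [0.4332 0.1237 0.18  ] [0.4321 0.1287 0.    ]
B [0.498  0.2758 0.18  ] [0.5023 0.2892 0.    ]
coup [0.3255 0.2301 0.055 ]
0.12 [array([ 0.6637, -0.3113,  0.12  ]), array([ 0.5047, -0.2866,  0.12  ]), array([ 0.5491, -0.1318,  0.12  ]), array([ 0.6987, -0.1525,  0.12  ])]
0.16 [array([ 0.6764, -0.2617,  0.16  ]), array([ 0.5253, -0.2383,  0.16  ]), array([ 0.5675, -0.0911,  0.16  ]), array([ 0.7098, -0.1107,  0.16  ])]
0.2 [array([ 0.6892, -0.2121,  0.2   ]), array([ 0.5458, -0.1899,  0.2   ]), array([ 0.5858, -0.0503,  0.2   ]), array([ 0.7208, -0.069 ,  0.2   ])]
(379.6, 215.2) (443.2, 209.6)
(array([ 0.6169, -0.2127,  0.1736]), [np.float64(0.0704812844825992), np.float64(0.0704812844825992)])
(array([ 0.6857, -0.232 ,  0.1849]), [np.float64(0.001672717557432665), np.float64(0.0016727175574325329)])
(array([ 0.5391, -0.2111,  0.1832]), [np.float64(0.0021186937407797874), np.float64(0.00211869374077981)])
(array([ 0.6045, -0.2313,  0.2019]), [np.float64(0.07098662964236069), np.float64(0.07098662964236055)])
(array([ 0.5628, -0.1311,  0.1254]), [np.float64(0.012192785105701152), np.float64(0.012192785105700892)])
(array([ 0.6345, -0.1538,  0.1486]), [np.float64(0.08761592261289018), np.float64(0.08761592261289002)])
(array([ 0.6412, -0.1333,  0.1132]), [np.float64(0.06101667662551717), np.float64(0.061016676625516915)])
(array([ 0.7159, -0.1558,  0.1276]), [np.float64(0.018063580623329585), np.float64(0.018063580623329595)])
```

```bash
cat >> h.py <<'E'
def cfR(psi):
    h=np.array([-np.sin(psi),np.cos(psi),0]);y=np.array([np.cos(psi),np.sin(psi),0]);t=np.radians(40)
    z=np.sin(t)*h+np.cos(t)*np.array([0,0,1]);x=-np.cos(t)*h+np.sin(t)*np.array([0,0,1]);return np.c_[x,y,z]
E
python3 - <<'E'
from h import *
from scipy.optimize import least_squares
np.set_printoptions(precision=4,suppress=True)
def cr(u,s,x0,y0): return ((u[0]+.5)/s-.5+x0,(u[1]+.5)/s-.5+y0)
C=lambda u:cr(u,6,210,150); E=lambda u:cr(u,5,355,200)
obs=[("scene",C((85,128)),(50,74)),("scene",C((373,52)),(50,-74)),("scene",C((435,240)),(-50,-74)),("scene",C((143,328)),(-50,74)),
("side",E((125,78)),(50,-74)),("side",E((443,50)),(50,74)),("scene",C((308,183)),(0,-24)),("scene",C((213,210)),(0,24))]
def f(p):
    return np.concatenate([proj(n,p[:3]+cfR(p[3])@np.array([a/1e3,b/1e3,0]))[0]-uv for n,uv,(a,b) in obs])
r=least_squares(f,[.62,-.18,.15,-.14]);print(r.x,r.fun.reshape(-1,2))
p=r.x;M=cfR(p[3]);print(M)
for a,b in [(24,0),(-24,-48)]:print(a,b,p[:3]+M@[a/1e3,b/1e3,0])
print("yaw",np.degrees(p[3]), "underside z", (p[:3]-M@[0,0,.129]))
E
```

```text
[ 0.6189 -0.1814  0.1503 -0.1366] [[-0.5142  1.2123]
 [-0.7762  0.7046]
 [-0.7093  0.3667]
 [ 0.3605  0.0739]
 [-0.7233 -0.3384]
 [-0.9216  0.2613]
 [-0.4796 -1.1257]
 [-0.1017 -1.1606]]
[[-0.1043  0.9907  0.0876]
 [-0.7589 -0.1362  0.6368]
 [ 0.6428  0.      0.766 ]]
24 0 [ 0.6164 -0.1996  0.1658]
-24 -48 [ 0.5739 -0.1567  0.1349]
yaw -7.828922513893404 underside z [ 0.6076 -0.2636  0.0515]
```

>>> servo_tool --moves '[{"xyz":[0,0,-15],"angular":[0,0,0.134],"jaw":0},{"xyz":[0,0,-15],"angular":[0,0,0.134],"jaw":0},{"xyz":[0,0,-15],"angular":[0,0,0.134],"jaw":0},{"xyz":[0,0,-15],"angular":[0,0,0.135],"jaw":0},{"xyz":[25,-40,0],"angular":[0,0,0],"jaw":0},{"xyz":[25,-40,0],"angular":[0,0,0],"jaw":0},{"xyz":[25,-40,0],"angular":[0,0,0],"jaw":0},{"xyz":[25,-40,0],"angular":[0,0,0],"jaw":0},{"xyz":[25,-40,0],"angular":[0,0,0],"jaw":0},{"xyz":[25,-40,0],"angular":[0,0,0],"jaw":0}]' --newtons 60

```text
time: 1.15
eef_pos: [0.3868, -0.2643, 0.2666]
tool_rot: [0.0, 0.998, -0.068, -0.0]
ft_force: [0.5, -0.2, 0.1]
finger_gap: 0.0857
```

>>> servo_tool --moves '[{"xyz":[-1,-44,0],"angular":[0,0,0],"jaw":0},{"xyz":[-1,-44,0],"angular":[0,0,0],"jaw":0},{"xyz":[-1,-44,0],"angular":[0,0,0],"jaw":0},{"xyz":[-1,-44,0],"angular":[0,0,0],"jaw":0},{"xyz":[-1,-44,0],"angular":[0,0,0],"jaw":0},{"xyz":[-1,-44,0],"angular":[0,0,0],"jaw":0},{"xyz":[-1,-44,0],"angular":[0,0,0],"jaw":0},{"xyz":[0,-44,0],"angular":[0,0,0],"jaw":0},{"xyz":[0,-40,0],"angular":[0,0,0],"jaw":0},{"xyz":[0,0,0],"angular":[0,0,0],"jaw":0}]'

```text
time: 2.15
eef_pos: [0.4321, 0.1273, 0.2663]
tool_rot: [-0.001, 0.998, -0.065, -0.0]
ft_force: [0.3, -0.3, -0.3]
finger_gap: 0.0859
```

Run:
```python
from h import *
np.set_printoptions(precision=4,suppress=True)
s=ctrl.sense(); im=ctrl.snapshot("wrist"); cv2.imwrite("pics/w1.png",im[:,:,::-1]); print(s["eef_pos"],s["tool_rot"],s["joint_positions"],s["time"])
```

```text
[0.4321 0.1273 0.2663] [-0.0006  0.9979 -0.0654 -0.0002] [0.115  0.1593 1.604  0.0013 1.3786 1.8165] 2.15
```

View pics/w1.png

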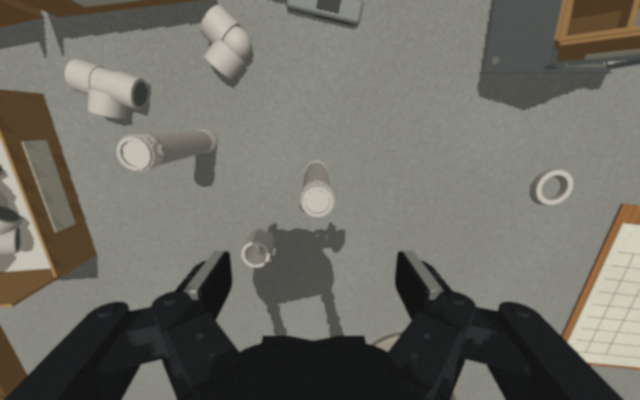

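Wrist view: riser A's top disc is at (317,200) and B's is at (135,153). I'll cast these rays onto z = 0.18.

```bash
cat >> h.py <<'E'
def wray(uv,s):
    m=ctrl.camera_model("wrist");q=s["tool_rot"];Rt=R.from_quat([q[1],q[2],q[3],q[0]]).as_matrix()
    M=np.array(m["mount"]);d=Rt@M[:3,:3]@np.linalg.inv(m["K"])@np.array([uv[0],uv[1],1.]);o=np.array(s["eef_pos"])+Rt@M[:3,3]
    return o,d/np.linalg.norm(d)
def wonz(uv,s,z):
    o,d=wray(uv,s); return o+d*(z-o[2])/d[2]
E
python3 - <<'E'
from h import *
np.set_printoptions(precision=4,suppress=True)
s=ctrl.sense()
im=cv2.imread("pics/w1.png")
g=im.min(axis=2)
for (x0,x1,y0,y1) in [(295,340,175,222),(110,160,130,175)]:
    m=(g[y0:y1,x0:x1]>165).astype(np.uint8)
    c=max(cv2.findContours(m,0,2)[0],key=cv2.contourArea); (cx,cy),r=cv2.minEnclosingCircle(c)
    uv=(cx+x0,cy+y0);p=wonz(uv,s,.18)
    o,d=wray(uv,s); print(uv,r,p,"diam",2*r/278*np.dot(p-o,[0,0,-1]))
E
```

```text
(317.0, 201.125) 14.824594497680664 [0.4303 0.1213 0.18  ] diam 0.027120690970333178
(132.9375, 152.9375) 17.117570877075195 [0.4971 0.2805 0.18  ] diam 0.03131555132874378
```

>>> servo_tool --moves '[{"xyz":[0,3,30],"angular":[0,0,0],"jaw":0},{"xyz":[0,0,35],"angular":[0,0,0],"jaw":0},{"xyz":[0,0,35],"angular":[0,0,0],"jaw":0},{"xyz":[0,0,30],"angular":[0,0,0],"jaw":0},{"xyz":[0,0,0],"angular":[0,0,0],"jaw":0.4},{"xyz":[0,0,0],"angular":[0,0,0],"jaw":0.6},{"xyz":[0,0,0],"angular":[0,0,0],"jaw":0.8},{"xyz":[0,0,0],"angular":[0,0,0],"jaw":1},{"xyz":[0,0,0],"angular":[0,0,0],"jaw":1},{"xyz":[0,0,0],"angular":[0,0,0],"jaw":1}]' --newtons 60

```text
time: 3.2
eef_pos: [0.4334, 0.1204, 0.1386]
tool_rot: [-0.0, 0.998, -0.068, 0.002]
ft_force: [0.0, -1.1, 6.3]
finger_gap: 0.0308
```

>>> servo_tool --moves '[{"xyz":[0,0,-20],"angular":[0,0,0],"jaw":1},{"xyz":[0,0,-40],"angular":[0,0,0],"jaw":1},{"xyz":[0,0,-40],"angular":[0,0,0],"jaw":1},{"xyz":[20,30,-40],"angular":[0,0,0],"jaw":1},{"xyz":[20,30,-30],"angular":[0,0,0],"jaw":1},{"xyz":[0,0,0],"angular":[-0.14,0,0],"jaw":1},{"xyz":[0,0,0],"angular":[-0.14,0,0],"jaw":1},{"xyz":[0,0,0],"angular":[-0.14,0,0],"jaw":1},{"xyz":[0,0,0],"angular":[-0.14,0,0],"jaw":1},{"xyz":[0,0,0],"angular":[-0.138,0,0],"jaw":1}]'

```text
time: 4.2
eef_pos: [0.4627, 0.0584, 0.3054]
tool_rot: [0.343, 0.937, -0.064, -0.022]
ft_force: [-0.0, -0.5, -2.2]
finger_gap: 0.0309
```

```bash
cat >> h.py <<'E'
P0=np.array([0.6189,-0.1814,0.1503]);PSI=-0.1366;CM=cfR(PSI)
def rel(cell,L,gap,yc=0,xc=0):
    """remaining tool-frame shift (mm) & turn to have pipe bottom 'gap' m above rim over cell; L = tcp to pipe bottom"""
    s=ctrl.sense();q=s["tool_rot"];Rt=R.from_quat([q[1],q[2],q[3],q[0]]).as_matrix()
    Rg=np.c_[CM[:,1],CM[:,0],-CM[:,2]]
    T=P0+CM@np.array([cell[0]+xc,cell[1]+yc,L+gap])
    print("shift mm",1e3*Rt.T@(T-s["eef_pos"]),"turn",R.from_matrix(Rt.T@Rg).as_rotvec(),"T",T)
    print("tcp in carton-mouth mm",1e3*CM.T@(s["eef_pos"]-P0),"q",s["joint_positions"],"F",s["ft_force"],"gap",s["finger_gap"],"t",s["time"])
E
python3 - <<'E'
from h import *
np.set_printoptions(precision=4,suppress=True)
rel((.024,0),.1386,.02)
E
```

```text
shift mm [187.2262  89.2944 100.1739] turn [ 0.0036 -0.0034 -0.0019] T [ 0.6303 -0.0986  0.2872]
tcp in carton-mouth mm [ -66.0142 -187.3944  257.8106] q [ 0.3738  0.3987  1.3854 -0.6075  1.7149  2.1039] F [-0.0417 -0.4659 -2.1804] gap 0.030866762205707284 t 4.2
```

>>> servo_tool --moves '[{"xyz":[27,13,10],"angular":[0,0,0],"jaw":1},{"xyz":[32,15,10],"angular":[0,0,0],"jaw":1},{"xyz":[32,15,15],"angular":[0,0,0],"jaw":1},{"xyz":[32,15,15],"angular":[0,0,0],"jaw":1},{"xyz":[32,15,15],"angular":[0,0,0],"jaw":1},{"xyz":[32,16,15],"angular":[0,0,0],"jaw":1},{"xyz":[0,0,0],"angular":[0,0,0],"jaw":1},{"xyz":[0,0,0],"angular":[0,0,0],"jaw":1}]'

```text
time: 5.0
eef_pos: [0.6312, -0.0866, 0.2995]
tool_rot: [0.341, 0.938, -0.065, -0.024]
ft_force: [0.2, 0.6, -2.3]
finger_gap: 0.0307
```

Run:
```python
from h import *
np.set_printoptions(precision=4,suppress=True)
rel((.024,0),.1386,.02)
a=ctrl.snapshot("scene")[:,:,::-1];b=ctrl.snapshot("side")[:,:,::-1]
cv2.imwrite("pics/sc2.png",a);cv2.imwrite("pics/sd2.png",b)
cv2.imwrite("pics/m2.png",np.hstack([cv2.resize(a[80:240,190:330],(400,457)),cv2.resize(b[120:280,320:460],(400,457))]))
```

```text
shift mm [ 0.7468  1.3136 17.1356] turn [-0.0008  0.0012 -0.001 ] T [ 0.6303 -0.0986  0.2872]
tcp in carton-mouth mm [ 22.699   -0.7242 175.7375] q [ 0.0782  0.6206  1.0284 -0.6804  1.6487  1.7871] F [ 0.1536  0.6066 -2.3137] gap 0.03072444763064586 t 5.0
```

View pics/m2.png

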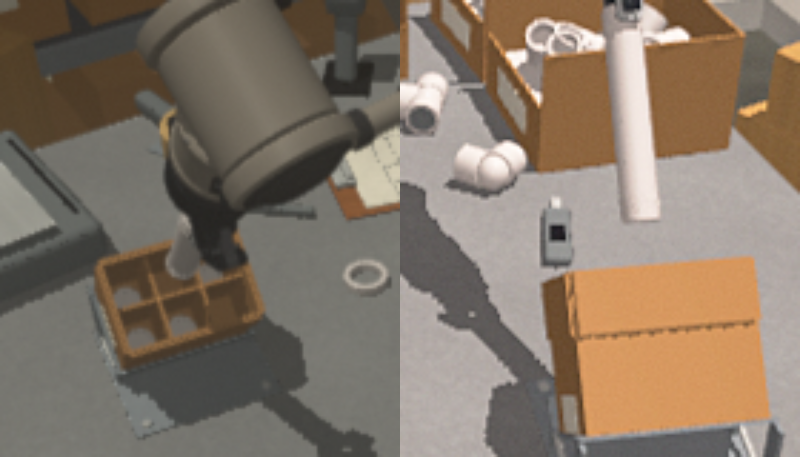

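Run:
```python
from h import *
np.set_printoptions(precision=4,suppress=True)
a=cv2.imread("pics/sc2.png");b=cv2.imread("pics/sd2.png")
cv2.imwrite("pics/m3.png",np.hstack([cv2.resize(a[140:200,225:285],(390,390),interpolation=2),cv2.resize(b[130:210,370:430],(390,520),interpolation=2)[130:]]))
p,e=tri([(253,175.2),(404.7,196.3)]);print(CM.T@(p-P0)*1e3,e)
c=P0+CM@np.array([.0227,-.0007,.037]);print(proj("scene",c),proj("side",c))
c=P0+CM@np.array([.024,0,0]);print(proj("scene",c))
```

```text
[ 9.7761  0.9279 41.9999] [np.float64(0.0005897391859061859), np.float64(0.0005897391859059985)]
[[251.774 171.222]] [[405.4889 197.7542]]
[[250.2549 173.6146]]
```

View pics/m3.png

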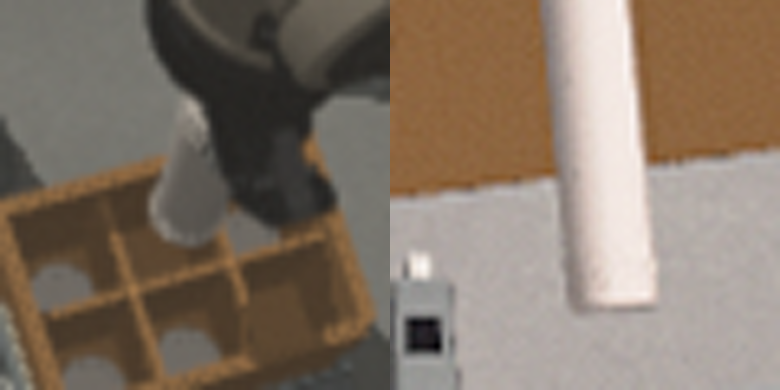

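>>> servo_tool --moves '[{"xyz":[1,1,15],"angular":[0,0,0],"jaw":1},{"xyz":[0,0,15],"angular":[0,0,0],"jaw":1},{"xyz":[0,0,10],"angular":[0,0,0],"jaw":1},{"xyz":[0,0,10],"angular":[0,0,0],"jaw":1},{"xyz":[0,0,10],"angular":[0,0,0],"jaw":1}]'

```text
time: 5.6
eef_pos: [0.6269, -0.125, 0.2545]
tool_rot: [0.341, 0.938, -0.064, -0.023]
ft_force: [-1.0, -0.4, -0.1]
finger_gap: 0.0307
```

>>> servo_tool --moves '[{"xyz":[0,0,10],"angular":[0,0,0],"jaw":1},{"xyz":[0,0,15],"angular":[0,0,0],"jaw":1},{"xyz":[0,0,15],"angular":[0,0,0],"jaw":1},{"xyz":[0,0,10],"angular":[0,0,0],"jaw":1}]'

```text
time: 6.0
eef_pos: [0.6222, -0.1578, 0.2151]
tool_rot: [0.341, 0.937, -0.064, -0.024]
ft_force: [-0.3, -0.7, -1.6]
finger_gap: 0.0306
```

Run:
```python
from h import *
np.set_printoptions(precision=4,suppress=True)
rel((.024,0),.1386,-.125)
```

```text
shift mm [-0.0294  0.5573 51.3916] turn [0.0002 0.0007 0.0006] T [ 0.6176 -0.191   0.1761]
tcp in carton-mouth mm [23.4345  0.0627 64.9915] q [-0.029   0.6364  1.2323 -0.704   1.4119  1.8444] F [-0.2779 -0.7313 -1.6273] gap 0.03058669232452627 t 6.0
```

>>> servo_tool --moves '[{"xyz":[0,0,6],"angular":[0,0,0],"jaw":1},{"xyz":[0,0,6],"angular":[0,0,0],"jaw":1},{"xyz":[0,0,6],"angular":[0,0,0],"jaw":1},{"xyz":[0,0,5],"angular":[0,0,0],"jaw":1}]'

```text
time: 6.4
eef_pos: [0.6207, -0.1718, 0.1984]
tool_rot: [0.341, 0.938, -0.064, -0.023]
ft_force: [-0.1, -0.7, -0.4]
finger_gap: 0.0305
```

>>> servo_tool --moves '[{"xyz":[0,0,6],"angular":[0,0,0],"jaw":1},{"xyz":[0,0,6],"angular":[0,0,0],"jaw":1},{"xyz":[0,0,6],"angular":[0,0,0],"jaw":1},{"xyz":[0,0,5],"angular":[0,0,0],"jaw":1}]'

```text
time: 6.8
eef_pos: [0.6185, -0.1867, 0.1805]
tool_rot: [0.341, 0.938, -0.064, -0.023]
ft_force: [-0.3, 0.0, -0.8]
finger_gap: 0.0311
```

Run:
```python
from h import *
np.set_printoptions(precision=4,suppress=True)
rel((.024,0),.1386,-.125)
```

```text
shift mm [-0.3165  0.5688  6.1035] turn [ 0.     -0.0001  0.0004] T [ 0.6176 -0.191   0.1761]
tcp in carton-mouth mm [23.431   0.3158 19.7035] q [-0.0739  0.6568  1.295  -0.7237  1.3207  1.8675] F [-0.2953  0.0197 -0.7776] gap 0.031098002199560517 t 6.8
```

>>> servo_tool --moves '[{"xyz":[0,0,3],"angular":[0,0,0],"jaw":1},{"xyz":[0,0,2],"angular":[0,0,0],"jaw":1},{"xyz":[0,0,1],"angular":[0,0,0],"jaw":1}]'

```text
time: 7.1
eef_pos: [0.6181, -0.1902, 0.1762]
tool_rot: [0.341, 0.938, -0.064, -0.023]
ft_force: [-0.4, -0.9, -0.9]
finger_gap: 0.0307
```

>>> servo_tool --moves '[{"xyz":[0,0,1],"angular":[0,0,0],"jaw":1},{"xyz":[0,0,1],"angular":[0,0,0],"jaw":1},{"xyz":[0,0,1],"angular":[0,0,0],"jaw":1}]'

```text
time: 7.4
eef_pos: [0.6189, -0.191, 0.1755]
tool_rot: [0.341, 0.938, -0.064, -0.021]
ft_force: [-0.1, 10.3, 9.3]
finger_gap: 0.0306
```

>>> servo_tool --moves '[{"xyz":[0,0,-1],"angular":[0,0,0],"jaw":0.6},{"xyz":[0,0,0],"angular":[0,0,0],"jaw":0.5},{"xyz":[0,0,0],"angular":[0,0,0],"jaw":0.35},{"xyz":[0,0,0],"angular":[0,0,0],"jaw":0.2},{"xyz":[0,0,-5],"angular":[0,0,0],"jaw":0.1},{"xyz":[0,0,-15],"angular":[0,0,0],"jaw":0.1},{"xyz":[0,0,-30],"angular":[0,0,0],"jaw":0},{"xyz":[0,0,-40],"angular":[0,0,0],"jaw":0},{"xyz":[0,0,-40],"angular":[0,0,0],"jaw":0}]'

```text
time: 8.3
eef_pos: [0.6291, -0.1072, 0.2763]
tool_rot: [0.341, 0.938, -0.064, -0.023]
ft_force: [0.6, -0.9, -0.0]
finger_gap: 0.0855
```

Run:
```python
from h import *
np.set_printoptions(precision=4,suppress=True)
rel((.024,0),.1386,-.125)
a=ctrl.snapshot("side")[:,:,::-1];b=ctrl.snapshot("wrist")[:,:,::-1]
cv2.imwrite("pics/sd4.png",a);cv2.imwrite("pics/w4.png",b)
cv2.imwrite("pics/m4.png",np.hstack([cv2.resize(a[140:280,340:460],(360,420)),cv2.resize(b,(440,275),interpolation=3)[:,:].copy() if 0 else np.vstack([cv2.resize(b,(440,275)),np.zeros((145,440,3),np.uint8)])]))
```

```text
shift mm [ -0.0992   0.438  131.0669] turn [-0.0005 -0.0004 -0.    ] T [ 0.6176 -0.191   0.1761]
tcp in carton-mouth mm [ 23.63     0.0441 144.6671] q [ 0.0478  0.6192  1.0935 -0.6836  1.5786  1.8028] F [ 0.6319 -0.934  -0.0395] gap 0.08548817393227727 t 8.3
```

View pics/m4.png

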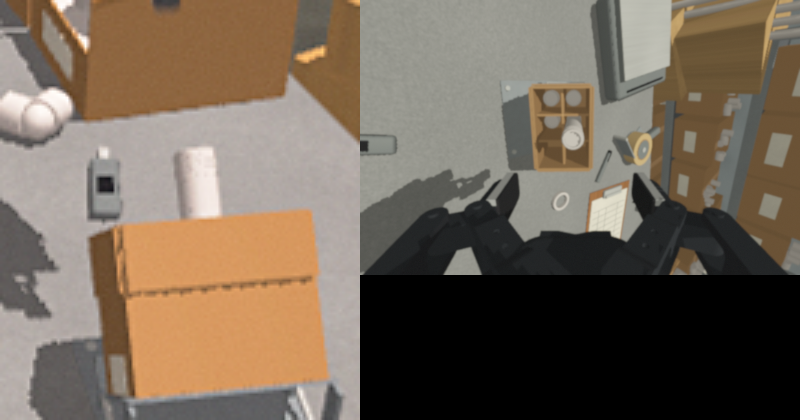

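Riser A is home: side view shows it sticking about 55 mm past the rim, and in the wrist view it sits in the middle cell of the high row. I'll zoom in to check the other cells.

Run:
```python
from h import *
b=cv2.imread("pics/w4.png");cv2.imwrite("pics/z5.png",cv2.resize(b[115:255,235:345],None,fx=4,fy=4,interpolation=2))
```

```text
(no output)
```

View pics/z5.png

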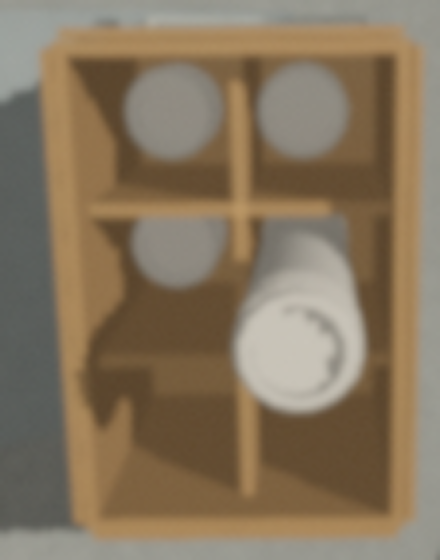

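>>> servo_tool --moves '[{"xyz":[0,0,-20],"angular":[0.14,0,0],"jaw":0},{"xyz":[0,0,0],"angular":[0.14,0,0],"jaw":0},{"xyz":[0,0,0],"angular":[0.14,0,0],"jaw":0},{"xyz":[0,0,0],"angular":[0.14,0,0],"jaw":0},{"xyz":[0,0,0],"angular":[0.138,0,0],"jaw":0},{"xyz":[-20,-41,0],"angular":[0,0,0],"jaw":0},{"xyz":[-20,-41,0],"angular":[0,0,0],"jaw":0},{"xyz":[-20,-41,0],"angular":[0,0,0],"jaw":0},{"xyz":[-20,-41,0],"angular":[0,0,0],"jaw":0},{"xyz":[-20,-41,0],"angular":[0,0,0],"jaw":0}]'

```text
time: 9.4
eef_pos: [0.5587, 0.1223, 0.29]
tool_rot: [-0.0, 0.998, -0.068, 0.0]
ft_force: [0.7, 1.0, -0.5]
finger_gap: 0.0855
```

>>> servo_tool --moves '[{"xyz":[-20,-38,0],"angular":[0,0,0],"jaw":0},{"xyz":[-20,-38,0],"angular":[0,0,0],"jaw":0},{"xyz":[-20,-38,0],"angular":[0,0,0],"jaw":0},{"xyz":[-20,-30,0],"angular":[0,0,0],"jaw":0},{"xyz":[0,0,0],"angular":[0,0,0],"jaw":0}]'

```text
time: 9.9
eef_pos: [0.4977, 0.2782, 0.2901]
tool_rot: [-0.001, 0.998, -0.065, -0.0]
ft_force: [-0.5, -0.8, -0.7]
finger_gap: 0.0853
```

Run:
```python
from h import *
np.set_printoptions(precision=4,suppress=True)
s=ctrl.sense();im=ctrl.snapshot("wrist")[:,:,::-1];cv2.imwrite("pics/w5.png",im);print(s["eef_pos"])
```

```text
[0.4977 0.2782 0.2901]
```

View pics/w5.png

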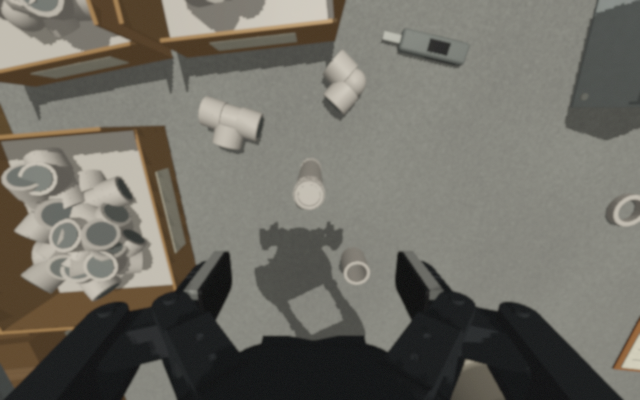

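Run:
```python
from h import *
np.set_printoptions(precision=4,suppress=True)
print(wonz((309,193.5),ctrl.sense(),.18))
```

```text
[0.4996 0.28   0.18  ]
```

The wrist view shows riser B's top at (309,193), which gives (0.500, 0.280). That agrees with the earlier fixes, so I'll descend 152 mm and grip.

>>> servo_tool --moves '[{"xyz":[1,-2,35],"angular":[0,0,0],"jaw":0},{"xyz":[1,0,40],"angular":[0,0,0],"jaw":0},{"xyz":[0,0,40],"angular":[0,0,0],"jaw":0},{"xyz":[0,0,36],"angular":[0,0,0],"jaw":0},{"xyz":[0,0,0],"angular":[0,0,0],"jaw":0.4},{"xyz":[0,0,0],"angular":[0,0,0],"jaw":0.6},{"xyz":[0,0,0],"angular":[0,0,0],"jaw":0.8},{"xyz":[0,0,0],"angular":[0,0,0],"jaw":1},{"xyz":[0,0,0],"angular":[0,0,0],"jaw":1},{"xyz":[0,0,0],"angular":[0,0,0],"jaw":1}]' --newtons 60

```text
time: 10.95
eef_pos: [0.5038, 0.2766, 0.1414]
tool_rot: [-0.001, 0.998, -0.068, 0.002]
ft_force: [0.3, -0.8, 5.6]
finger_gap: 0.0306
```

>>> servo_tool --moves '[{"xyz":[0,0,-20],"angular":[0,0,0],"jaw":1},{"xyz":[0,0,-40],"angular":[0,0,0],"jaw":1},{"xyz":[0,0,-45],"angular":[0,0,0],"jaw":1},{"xyz":[0,0,-45],"angular":[0,0,0],"jaw":1},{"xyz":[0,0,-35],"angular":[0,0,0],"jaw":1},{"xyz":[12,30,0],"angular":[0,0,0],"jaw":1},{"xyz":[17,40,0],"angular":[0,0,0],"jaw":1},{"xyz":[17,40,0],"angular":[0,0,0],"jaw":1},{"xyz":[17,40,0],"angular":[0,0,0],"jaw":1},{"xyz":[17,40,0],"angular":[0,0,0],"jaw":1}]'

```text
time: 11.95
eef_pos: [0.5559, 0.0753, 0.325]
tool_rot: [0.0, 0.998, -0.068, 0.001]
ft_force: [0.5, 0.3, -1.2]
finger_gap: 0.0307
```

>>> servo_tool --moves '[{"xyz":[0,0,0],"angular":[-0.14,0,0],"jaw":1},{"xyz":[0,0,0],"angular":[-0.14,0,0],"jaw":1},{"xyz":[0,0,0],"angular":[-0.14,0,0],"jaw":1},{"xyz":[0,0,0],"angular":[-0.14,0,0],"jaw":1},{"xyz":[0,0,0],"angular":[-0.138,0,0],"jaw":1},{"xyz":[0,0,0],"angular":[0,0,0],"jaw":1}]'

```text
time: 12.55
eef_pos: [0.5553, 0.0797, 0.3209]
tool_rot: [0.343, 0.937, -0.061, -0.025]
ft_force: [-0.3, 0.5, -2.4]
finger_gap: 0.0304
```

Run:
```python
from h import *
np.set_printoptions(precision=4,suppress=True)
rel((-.024,-.048),.1414,.04,yc=.004)
```

```text
shift mm [ 54.2859  57.8452 110.1068] turn [0.0034 0.001  0.0069] T [ 0.5937 -0.0417  0.2738]
tcp in carton-mouth mm [-81.8394 -98.5737 291.3675] q [ 0.3512  0.5746  1.0547 -0.6306  1.8318  1.9853] F [-0.2666  0.5233 -2.4248] gap 0.030405202847480682 t 12.55
```

>>> servo_tool --moves '[{"xyz":[11,12,22],"angular":[0.003,0.001,0.007],"jaw":1},{"xyz":[11,12,22],"angular":[0,0,0],"jaw":1},{"xyz":[11,12,22],"angular":[0,0,0],"jaw":1},{"xyz":[11,12,22],"angular":[0,0,0],"jaw":1},{"xyz":[10,10,22],"angular":[0,0,0],"jaw":1},{"xyz":[0,0,0],"angular":[0,0,0],"jaw":1},{"xyz":[0,0,0],"angular":[0,0,0],"jaw":1}]'

```text
time: 13.25
eef_pos: [0.5932, -0.0454, 0.2777]
tool_rot: [0.339, 0.938, -0.069, -0.021]
ft_force: [0.5, -0.7, -0.9]
finger_gap: 0.0304
```

Run:
```python
from h import *
np.set_printoptions(precision=4,suppress=True)
rel((-.024,-.048),.1414,.04,yc=.004)
a=ctrl.snapshot("scene")[:,:,::-1];b=ctrl.snapshot("side")[:,:,::-1]
cv2.imwrite("pics/sc6.png",a);cv2.imwrite("pics/sd6.png",b)
cv2.imwrite("pics/m6.png",np.hstack([cv2.resize(a[130:220,215:295],(400,450),interpolation=2),cv2.resize(b[130:220,360:440],(400,450),interpolation=2)]))
c=P0+CM@np.array([-.024,-.048,.039]);print(proj("scene",c),proj("side",c))
```

```text
shift mm [-0.1102 -5.357   0.6047] turn [-0.0056 -0.0011 -0.0098] T [ 0.5937 -0.0417  0.2738]
tcp in carton-mouth mm [-18.6389 -43.9433 181.9746] q [ 0.1457  0.572   1.1702 -0.6612  1.6136  1.9069] F [ 0.4697 -0.6954 -0.8814] gap 0.030371943788141828 t 13.25
[[272.391  181.7309]] [[381.2588 200.7705]]
```

View pics/m6.png

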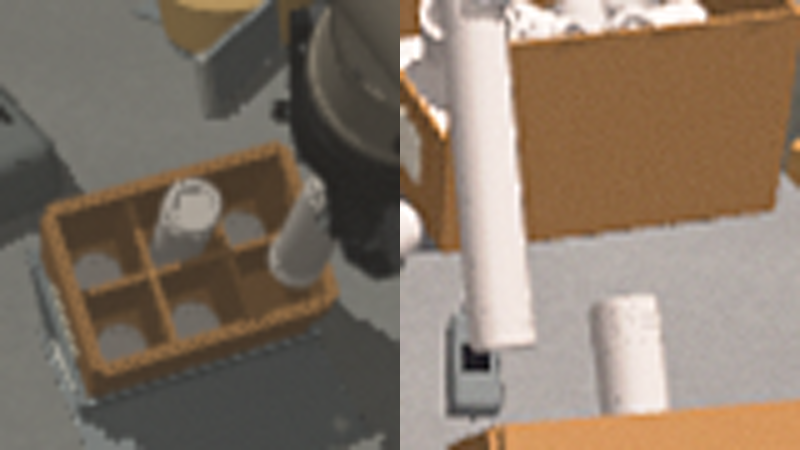

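Run:
```python
from h import *
np.set_printoptions(precision=3,suppress=True)
a=cv2.imread("pics/sc6.png");b=cv2.imread("pics/sd6.png")
cv2.imwrite("pics/m7.png",np.hstack([cv2.resize(a[160:195,260:290],(390,455),interpolation=2),cv2.resize(b[165:205,365:395],(390,520),interpolation=2)[65:]]))
# expected outlines: circle of pipe end at (x,y) candidates
th=np.linspace(0,2*np.pi,60)
for xy in [(-.0186,-.044),(-.0186,-.048),(-.024,-.048)]:
    pts=np.array([P0+CM@np.array([xy[0]+.0165*np.cos(t),xy[1]+.0165*np.sin(t),.0406]) for t in th])
    for n in("scene","side"):
        q=proj(n,pts);print(xy,n,q.min(0),q.max(0))
```

```text
(-0.0186, -0.044) scene [264.917 174.718] [276.216 185.825]
(-0.0186, -0.044) side [376.476 198.753] [390.133 200.683]
(-0.0186, -0.048) scene [266.226 174.344] [277.505 185.44 ]
(-0.0186, -0.048) side [374.861 198.876] [388.517 200.803]
(-0.024, -0.048) scene [266.81  176.083] [278.088 187.188]
(-0.024, -0.048) side [374.409 199.152] [387.997 201.063]
```

View pics/m7.png

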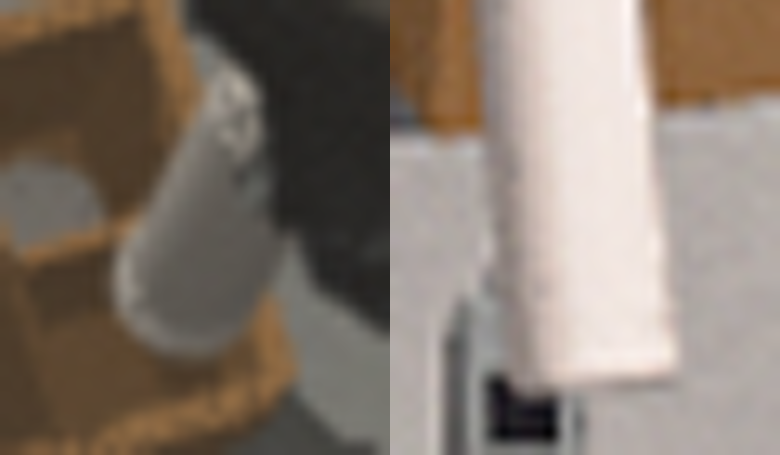

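Run:
```python
from h import *
np.set_printoptions(precision=4,suppress=True)
rel((-.024,-.048),.1414,.04,yc=.004)
```

```text
shift mm [-0.1592 -4.4707  1.495 ] turn [-0.0051 -0.0028 -0.0084] T [ 0.5937 -0.0417  0.2738]
tcp in carton-mouth mm [-19.5207 -43.8824 182.8727] q [ 0.148   0.5722  1.17   -0.6618  1.6137  1.9071] F [-0.1749 -0.5476 -0.9187] gap 0.030276364282156312 t 13.35
```

>>> servo_tool --moves '[{"xyz":[0,-2,10],"angular":[-0.005,-0.002,-0.008],"jaw":1},{"xyz":[0,0,15],"angular":[0,0,0],"jaw":1},{"xyz":[0,0,15],"angular":[0,0,0],"jaw":1},{"xyz":[0,0,10],"angular":[0,0,0],"jaw":1},{"xyz":[0,0,5],"angular":[0,0,0],"jaw":1}]'

```text
time: 13.85
eef_pos: [0.5884, -0.0783, 0.2324]
tool_rot: [0.342, 0.937, -0.063, -0.025]
ft_force: [0.1, 0.0, -0.3]
finger_gap: 0.0303
```

Run:
```python
from h import *
np.set_printoptions(precision=4,suppress=True)
rel((-.024,-.048),.1414,-.125,yc=.004)
b=ctrl.snapshot("scene")[:,:,::-1];print(CM.T@ctrl.sense()["ft_force"])
cv2.imwrite("pics/m8.png",cv2.resize(b[140:220,215:295],(560,560),interpolation=2))
```

```text
shift mm [  0.4623  -1.9087 109.4938] turn [0.0021 0.0015 0.0023] T [ 0.5792 -0.1468  0.1474]
tcp in carton-mouth mm [-22.3237 -44.2917 125.8982] q [ 0.0979  0.584   1.2802 -0.6793  1.4944  1.9341] F [ 0.1043  0.0405 -0.3306] gap 0.030265361831686887 t 13.85
[ 0.4058 -0.2798 -1.8327]
```

View pics/m8.png

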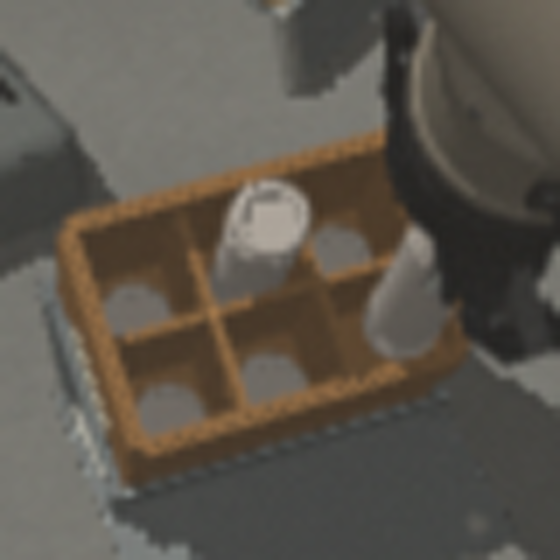

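The scene view shows the pipe tip about 15 mm inside the near cell of the low row. It sits about 3 mm off towards the end wall: left gap about 9 mm, right gap about 1 mm. I'll centre it and then carry on down.

>>> servo_tool --moves '[{"xyz":[1.5,-1,0],"angular":[0,0,0],"jaw":1},{"xyz":[1.5,-0.5,5],"angular":[0,0,0],"jaw":1},{"xyz":[0,0,10],"angular":[0,0,0],"jaw":1},{"xyz":[0,0,10],"angular":[0,0,0],"jaw":1},{"xyz":[0,0,10],"angular":[0,0,0],"jaw":1},{"xyz":[0,0,10],"angular":[0,0,0],"jaw":1},{"xyz":[0,0,10],"angular":[0,0,0],"jaw":1}]'

```text
time: 14.6
eef_pos: [0.5868, -0.1131, 0.1895]
tool_rot: [0.342, 0.937, -0.064, -0.024]
ft_force: [-0.5, -1.4, 1.5]
finger_gap: 0.0303
```

Run:
```python
from h import *
np.set_printoptions(precision=4,suppress=True)
rel((-.024,-.048),.1414,-.125,yc=.004)
print(CM.T@ctrl.sense()["ft_force"])
```

```text
shift mm [-2.8406 -0.8361 54.2495] turn [0.002  0.0011 0.0013] T [ 0.5792 -0.1468  0.1474]
tcp in carton-mouth mm [-23.2783 -41.0973  70.6478] q [ 0.0424  0.6076  1.3626 -0.702   1.3789  1.9626] F [-0.4729 -1.4023  1.5215] gap 0.03032972876187417 t 14.6
[ 2.0915 -0.2775  0.2311]
```

>>> servo_tool --moves '[{"xyz":[0,0,6],"angular":[0,0,0],"jaw":1},{"xyz":[0,0,6],"angular":[0,0,0],"jaw":1},{"xyz":[0,0,5],"angular":[0,0,0],"jaw":1},{"xyz":[0,0,5],"angular":[0,0,0],"jaw":1}]'

```text
time: 15.0
eef_pos: [0.5852, -0.1267, 0.1732]
tool_rot: [0.342, 0.937, -0.064, -0.024]
ft_force: [-0.6, -1.7, 1.0]
finger_gap: 0.0303
```

>>> servo_tool --moves '[{"xyz":[0,0,5],"angular":[0,0,0],"jaw":1},{"xyz":[0,0,5],"angular":[0,0,0],"jaw":1}]'

```text
time: 15.2
eef_pos: [0.5842, -0.133, 0.1655]
tool_rot: [0.342, 0.937, -0.064, -0.024]
ft_force: [0.1, -1.3, 1.0]
finger_gap: 0.0305
```

The reading is now past where a short nipple would have stopped it, with about 1 N, so this cell is free too.

>>> servo_tool --moves '[{"xyz":[0,0,6],"angular":[0,0,0],"jaw":1},{"xyz":[0,0,6],"angular":[0,0,0],"jaw":1},{"xyz":[0,0,5],"angular":[0,0,0],"jaw":1},{"xyz":[0,0,2],"angular":[0,0,0],"jaw":1}]'

```text
time: 15.6
eef_pos: [0.5822, -0.1454, 0.1506]
tool_rot: [0.342, 0.937, -0.064, -0.024]
ft_force: [-0.4, -0.3, 0.3]
finger_gap: 0.0307
```

Run:
```python
from h import *
np.set_printoptions(precision=4,suppress=True)
rel((-.024,-.048),.1414,-.125,yc=.004)
print(CM.T@ctrl.sense()["ft_force"])
```

```text
shift mm [-2.7596 -0.7024  3.6038] turn [0.002  0.0015 0.0015] T [ 0.5792 -0.1468  0.1474]
tcp in carton-mouth mm [-23.3089 -41.234   20.001 ] q [-0.0098  0.6341  1.4325 -0.7313  1.2757  1.991 ] F [-0.3746 -0.3008  0.3319] gap 0.030662459522211475 t 15.6
[ 0.4807 -0.3302  0.0299]
```

>>> servo_tool --moves '[{"xyz":[0,0,2],"angular":[0,0,0],"jaw":1},{"xyz":[0,0,1],"angular":[0,0,0],"jaw":1},{"xyz":[0,0,1],"angular":[0,0,0],"jaw":1},{"xyz":[0,0,1],"angular":[0,0,0],"jaw":1}]'

```text
time: 16.0
eef_pos: [0.5822, -0.1481, 0.1474]
tool_rot: [0.342, 0.937, -0.064, -0.024]
ft_force: [-0.5, 1.6, 3.0]
finger_gap: 0.0304
```

>>> servo_tool --moves '[{"xyz":[0,0,1],"angular":[0,0,0],"jaw":1},{"xyz":[0,0,0.5],"angular":[0,0,0],"jaw":1}]'

```text
time: 16.2
eef_pos: [0.5829, -0.1483, 0.1474]
tool_rot: [0.342, 0.937, -0.064, -0.022]
ft_force: [0.3, 7.1, 9.0]
finger_gap: 0.0304
```

>>> servo_tool --moves '[{"xyz":[0,0,-1],"angular":[0,0,0],"jaw":0.6},{"xyz":[0,0,0],"angular":[0,0,0],"jaw":0.5},{"xyz":[0,0,0],"angular":[0,0,0],"jaw":0.35},{"xyz":[0,0,0],"angular":[0,0,0],"jaw":0.2},{"xyz":[0,0,-5],"angular":[0,0,0],"jaw":0.1},{"xyz":[0,0,-15],"angular":[0,0,0],"jaw":0.1},{"xyz":[0,0,-30],"angular":[0,0,0],"jaw":0},{"xyz":[0,0,-40],"angular":[0,0,0],"jaw":0},{"xyz":[0,0,-40],"angular":[0,0,0],"jaw":0},{"xyz":[-20,0,-30],"angular":[0,0,0],"jaw":0}]'

```text
time: 17.2
eef_pos: [0.5777, -0.0424, 0.2711]
tool_rot: [0.342, 0.937, -0.064, -0.023]
ft_force: [-0.8, -0.1, 0.1]
finger_gap: 0.0854
```

Run:
```python
from h import *
np.set_printoptions(precision=4,suppress=True)
a=ctrl.snapshot("scene")[:,:,::-1];b=ctrl.snapshot("side")[:,:,::-1]
cv2.imwrite("pics/sc9.png",a);cv2.imwrite("pics/sd9.png",b)
cv2.imwrite("pics/m9.png",np.hstack([cv2.resize(a[130:230,205:295],(400,444),interpolation=2),cv2.resize(b[160:260,360:450],(400,444),interpolation=2)]))
for c in [(.024,0),(-.024,-.048)]:
    p=P0+CM@np.array([c[0]-.0055,c[1],.055]);print(proj("scene",p),proj("side",p))
    p=P0+CM@np.array([c[0]-.0055,c[1],.091]);print("if 36 short:",proj("scene",p),proj("side",p))
```

```text
[[252.5869 171.2783]] [[404.4756 190.3904]]
if 36 short: [[253.827  168.4062]] [[402.8529 175.3512]]
[[273.7835 182.4404]] [[380.1139 194.5696]]
if 36 short: [[275.6604 179.9385]] [[378.6504 180.1   ]]
```

View pics/m9.png

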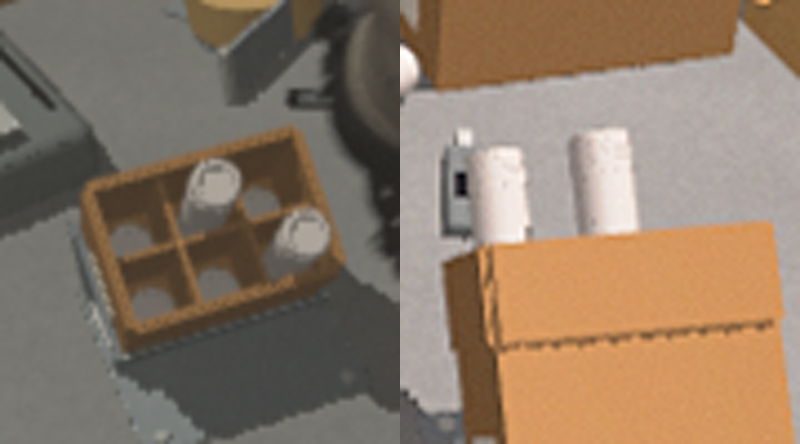

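Scene and side views show both pipes standing in their cells. In the side view the tops are at (405,190) and (382,194). I predicted (404,190) and (380,195) for home, and a pipe stopped 36 mm short would be about 15 px higher. The gripper is clear. I'll let it settle for a moment and hand in.

>>> servo_tool --moves '[{"xyz":[0,0,-20],"angular":[0,0,0],"jaw":0},{"xyz":[0,0,0],"angular":[0,0,0],"jaw":0},{"xyz":[0,0,0],"angular":[0,0,0],"jaw":0},{"xyz":[0,0,0],"angular":[0,0,0],"jaw":0}]'

```text
time: 17.7
eef_pos: [0.5778, -0.0317, 0.2835]
tool_rot: [0.342, 0.937, -0.064, -0.025]
ft_force: [-0.9, 0.6, 0.2]
finger_gap: 0.0855
```

Run:
```python
from bench import ctrl
s=ctrl.sense();print(s["time"],s["ft_force"],s["finger_gap"])
print(ctrl.close_job())
```

```text
17.7 [-0.93572982  0.5949529   0.24284239] 0.0855445655558697
the job is handed in; nothing more can be done
None
```

Both long nipples are in the carton, each right down on its cell floor, and I handed the job in at 17.7 s. I gripped each near its top, tilted it 40° and lowered it in. One is in the middle cell of the high row (x +24, y 0), the other in the cell nearest the robot in the low row (x −24, y −48). The scene camera could see into the cells and those two looked empty. Lowering confirmed it: both went past the 36 mm stop with only 1–2 N and met the floor at the expected depth (11–14 N).

**Last checks:** In the side view the tops are within about 1 px and 2.5 px of where a home pipe should show, and a blocked pipe would be about 15 px higher. The gripper was open and clear, and the wrist force was only sensor noise.

**What disagreed:** The second nipple sat about 4 mm off-centre in the grip, so I shifted it 3 mm after it entered the cell. Its top shows about 5 mm off the cell centreline, probably a slight lean within the cell's clearance. I did not re-measure the other things on the bench, but the arm never went near them.

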